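Light the switchgear enclosure and ease its stuck lid ajar

TASK

Hang the LED work lamp by the middle of its carrying bar on the hook of the lamp post, lens turned away from the post so that it shines on the job, and let go of it. Then take the enclosure's lid by its bridge handle, break it free from its stuck gasket and hold it just ajar, front edge about 4 cm up; never let it fly past 8 cm, as the earth lead inside is short. Finish while still holding the lid there by its handle, and leave the other things on the bench where they lie.

Things in the scene. Friction and masses are not known exactly. Their poses are not given: they have to be found in the camera images.
- lamp: LED work lamp, loose, about 0.45 kg: black head 124 wide, 36 deep, from 15 to 101 mm above the bench, in a tubular stand 140 wide with 96 mm long foot bars and a carrying bar over the top. Origin: on the bench under its centre. z up; lens (white face) on its -x side, fins on +x; y along the carrying bar. Centre of mass about 60 mm up, below the middle of the bar
- lamp_handle (a point): centre of the lamp's carrying bar, 160 mm above its foot: round, 14 mm thick, straight for 104 mm along the lamp's y (52 mm to each side), then bent down to the sides of the head; 52 mm free between bar and head. Can be pinched from above across its 14 mm, for instance 35 mm to one side, so that the middle stays free for the hook. Axes as the lamp's
- post: lamp post, fixed to the bench: a 30 mm square aluminium upright 319 mm tall on a 100 mm square steel foot. Origin: on the bench at the centre of the upright. z up; the hook points to its -x
- hook_seat (a point): lowest place of the hook (centre line of its bar), 62 mm from the upright's centre along the post's -x, 300 mm above the bench. The hook is a round bar 10 mm thick that slopes down 6 mm from the upright to here and turns up at its tip, which is 26 mm further out and 18 mm higher (23 to its top). Axes as the post's. A carrying bar hanging here has its centre 12 mm above this point
- enclosure: grey wall-mounting switchgear enclosure lying on its back, screwed to the bench: 250 mm deep (x) by 300 mm wide (y), lid on top at 158 mm. Origin: on the bench under its centre. z up; the hinge is along its +x edge, the front edge with the handle on its -x side
- lid_handle (a point): black bridge handle fixed on the lid: round bar 12 mm thick, straight for 92 mm along y, 38 mm free under it. Origin: bar centre; lid shut: 202 mm above the bench, 215 mm before the hinge and 51 above it. Axes as the enclosure's, turning with the lid. Pinch from above. Stuck, the lid takes 15 to 20 N up here within the first 2 to 3 mm; then the pull falls to the lid's weight (3 to 4 N) by 10 mm
- lid_hinge (a point): middle of the lid's hinge line, which runs along the enclosure's y at 151 mm above the bench, 128 mm behind the enclosure's centre (+x)
- lid (a joint): opening angle of the lid in rad: 0 shut, growing as the front edge rises; the front edge is 256 mm from the hinge, so 0.157 is 4 cm open and 0.32 is 8 cm. Nothing stays it: let go when ajar, it falls shut and sticks again
- pliers: combination pliers with orange handles, 168 mm long, lying flat; bystander
- cutters: side cutters with orange handles, 150 mm long, lying flat; bystander
- hammer: hammer lying on the bench; bystander
- screwdriver: screwdriver lying on the bench; bystander
- tape: roll of black tape lying flat, 66 mm in diameter, 19 mm high; bystander
- multimeter: yellow and black multimeter lying flat, 150 x 76 x 40 mm; bystander
- back_box: white open back box, 150 x 88 x 38 mm; bystander
Things that resemble listed ones, but are neither listed nor needed, are in the scene too. There is more than one size of the lamp; the job needs the larger.

How it is judged:
On the way, in this order (a step that is already met when the one before it is completed fails the run):
1. the lamp hangs by its bar on the hook, lens away from the post, let go (contact force between lamp and post above 2 N and contact force between lamp and the fingers below 0.05 N and z of lamp_handle in the frame of post between 0.302 and 0.335 m and x of lamp_handle in the frame of post between -0.085 and -0.035 m and y of lamp_handle in the frame of post between -0.035 and 0.035 m and x of post in the frame of lamp above 0.012 m and angle between lamp's own z axis and vertical below 0.4 rad), for 0.3 s.
2. the lid is pulled free of its gasket by its handle (value of joint lid above 0.055 rad and contact force between lid and the fingers above 0.5 N), for 0.1 s.
At the end, for the whole second after the job is handed in: The lamp hangs still and near upright (within 0.4 rad) by its bar on the hook, the hook within 35 mm of the middle of the bar, lens away from the post, touched by neither fingers nor arm; the fingers hold the lid by its bridge handle, at rest, the front edge 2 to 6 cm up (0.078 to 0.24 rad) (all of step 1 and linear speed of lamp below 0.08 m/s and contact force between lamp and the arm below 0.05 N and value of joint lid between 0.078 and 0.24 rad and velocity of joint lid between -0.1 and 0.1 rad/s and contact force between lid and the fingers above 0.5 N); the arm keeps its last pose, push and grip.
It fails at once if the lid flies open further than 8 cm at its front edge (0.33 rad) (value of joint lid above 0.33 rad).
It fails at once if another thing on the bench is shifted by more than 4 cm (distance of any of pliers, cutters, hammer, screwdriver, tape, multimeter, back_box from where it was at the start of the episode above 0.04 m).
It also fails if it takes over 61 s, if anything falls off the work surface, if the arm or the gripper's body presses on something with over 40 N, if the wrist force passes 120 N, or if a joint passes its speed limit or range.

ROBOT

A 7-joint arm with a two-finger parallel gripper is mounted at the origin on the work surface. World frame = base frame: x ahead of the robot, y to its left, z up, the work surface at z = 0. Lengths are in m, angles in rad, forces in N, time in s.
With the tool pointing down it reaches from about 0.425 to 0.875 m from the base axis. Payload 9.9 kg.
Tool frame: the origin (TCP) lies at the very end of the fingers, on their centre line; the grasp point (between the pads) lies grip_depth behind it (grip_depth is the distance from the TCP to the grasp point, in m); z points along the fingers, y is the line along which they close (so a half turn about z gives the same grasp; the last joint's range is limited). The gripper opens to 85 mm and grips with 20 to 120 N. Pads are 22 mm wide; open, the fingers measure 114 mm over their backs; the gripper's body (76 mm by 85 mm) begins 54 mm behind the grasp point. The pads swing forward as they close: fully open they stand 13 mm farther back than shut.
Start: joints at [-1.306, 0.576, 0.025, 1.437, -0.015, 1.129, -0.057], TCP at [0.231, 0.634, 0.231] pointing down, gripper open.
Joint ranges: [-2.76, 2.76], [-0.34, 2.15], [-1.52, 1.57], [0.19, 2.46], [-1.09, 4.23], [0.17, 1.99], [-2.82, 2.82]. Speed limits (rad/s): [2.22, 2.22, 3.01, 3.01, 3.14, 3.14, 3.14].

INTERFACE

Orientations are given as a unit quaternion [w, x, y, z].
In Python, from bench import * gives the robot as it stands. Calls block until the motion is done:
- move_to(position, orientation): joint-space move of the TCP to a pose.
- move_straight(position, rotation=None, speed=0.15, guard=None): straight line of the TCP; rotation=None keeps the orientation; speed is the mean speed in m/s. With guard (N) it stops when the force on the tool has changed by that much, and returns True; else False.
- set_joints(angles): joint-space move.
- command_gripper(opening): opening from 0.0 (shut) to 1.0 (fully open); the grip force is fixed at half the most; returns when the fingers have stopped.
- dwell(seconds).
- ik(position, orientation): joint angles nearest the present ones, or None.
- get_state(): the state.
- get_image(name): name is "scene" or "side" or "wrist"; returns the picture (400x640x3 uint8, blue, green, red); there is no depth.
- camera_params(name): a dict with "vfov" (degrees; the focal length in pixels is half the picture's height over the tangent of half this angle, whatever the lens; pixels are square), "cx", "cy" (the principal point, pixels), "rvec" (rotation vector, rad) and "tvec" (3), from world to camera coordinates, as OpenCV has them. Camera axes: x right, y down, z forward; pixel columns grow to the right and rows downward; lengths in m; the calibration is good to about 2 mm. A picture is of the moment at which its call begins: read the wrist's pose just before it. camera_params takes no time and is no camera call; for the wrist camera it gives the pose at the moment of the call.
A pose or a line that the arm cannot do raises Unreachable and nothing moves.
- job_done(): hands the job in; it is judged then, once.
The state is a dict: "clock": time; "q": joint angles; "dq": joint speeds; "joint_efforts": joint torques, N m; "tool_pos": TCP position; "tool_rot": TCP orientation; "wrist_force": force on the tool from outside, world axes, zero at the start; "torque": the same for the moment, N m; "opening": opening from 0.0 (shut) to 1.0 (fully open); "gripper_force": force on a finger pad.
Only numpy, scipy, OpenCV 4.12 (cv2) and the standard library are available. Lean on these libraries where they do the work, as an engineer would, in place of code of your own. Each camera call takes 0.05 s, during which the arm holds its last target. There are 200 camera calls.

## Working session

There is one attempt and no reset: what is moved stays moved. The work goes in short steps, each a Python script; the robot and the scene stay as the last script left them, time stands still between calls to the robot, and variables do not carry over. Pictures are saved under pics/ and viewed, at most 10 in all, crops included, and the job is handed in when it is done.

```bash
mkdir -p pics; ls; python3 - <<'E'
from bench import *
import cv2
for n in ("scene","side"):
    cv2.imwrite(f"pics/{n}0.png",get_image(n)); print(n,camera_params(n))
s=get_state();print(s["clock"],s["tool_rot"],[k for k in s]); 
try: print(grip_depth)
except Exception as e: print(e)
E
```

```text
pics
scene {'vfov': 56.5970390413215, 'cx': 323.3675325110162, 'cy': 206.45721319494956, 'rvec': array([ 1.03676457,  2.44186097, -1.01674725]), 'tvec': array([ 0.37785422, -0.13974243,  1.69383415])}
side {'vfov': 46.69936989597721, 'cx': 324.2844963788526, 'cy': 204.13857013311232, 'rvec': array([ 1.12876939, -2.43379622,  0.94921474]), 'tvec': array([0.33691269, 0.43858952, 1.36696487])}
0.1 [-9.97880599e-05  1.73487156e-01  9.84835846e-01 -7.43907992e-04] ['clock', 'q', 'dq', 'joint_efforts', 'tool_pos', 'tool_rot', 'wrist_force', 'torque', 'gripper_force', 'opening']
0.0187
```

View pics/scene0.png

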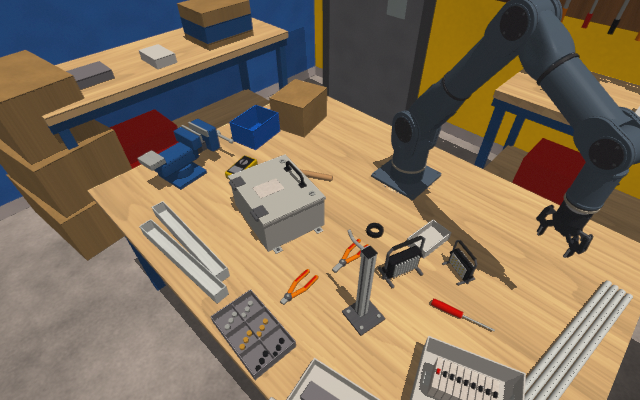

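View pics/side0.png

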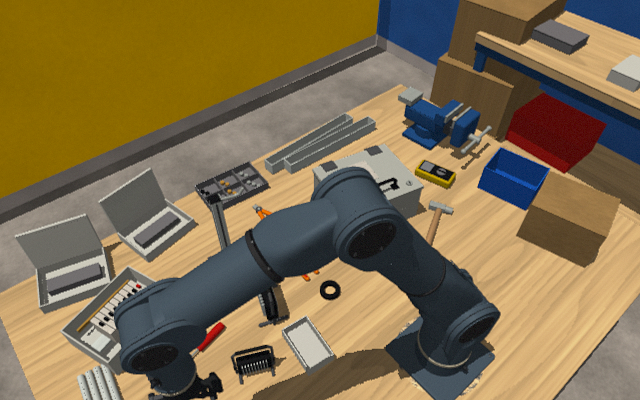

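The scene picture shows the post at about (362,315), lamps at (405,258) and (462,260), and the enclosure handle at (296,172). The left lamp looks larger. I'll zoom in.

```bash
python3 - <<'E'
import cv2
a=cv2.imread("pics/scene0.png")
cv2.imwrite("pics/c1.png",cv2.resize(a[205:340,325:505],None,fx=4.4,fy=4.4,interpolation=cv2.INTER_CUBIC))
cv2.imwrite("pics/c2.png",cv2.resize(a[145:260,220:340],None,fx=5,fy=5,interpolation=cv2.INTER_CUBIC))
E
```

```text
(no output)
```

View pics/c1.png

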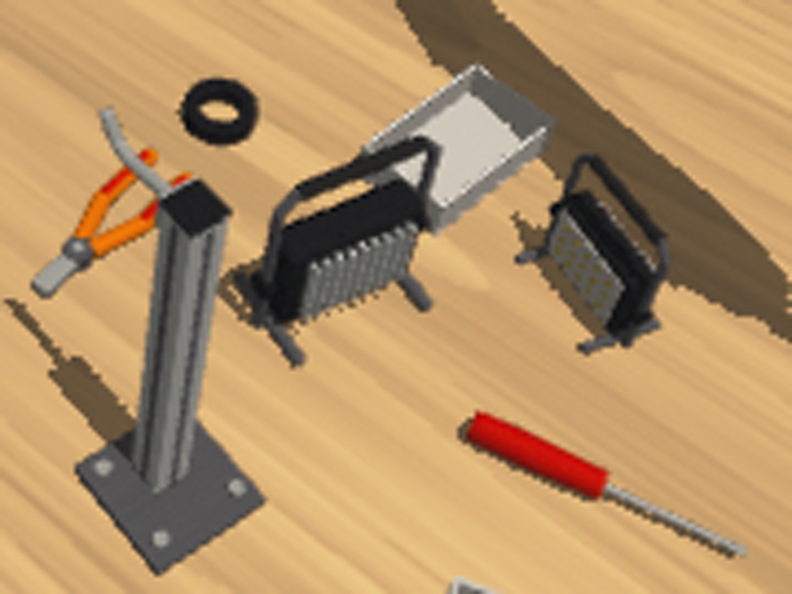

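View pics/c2.png

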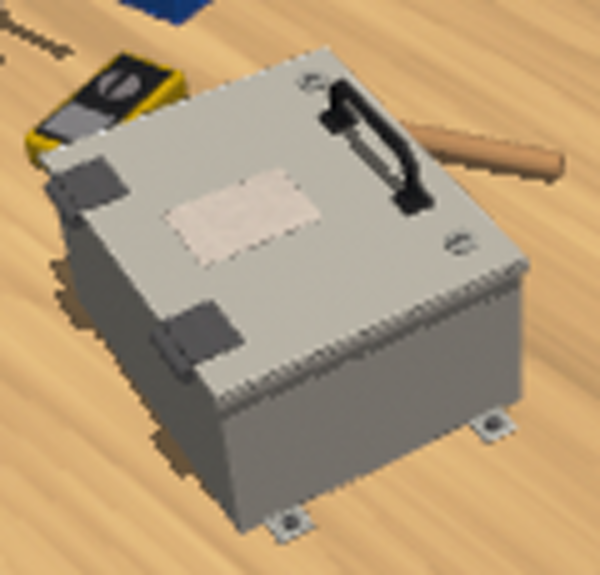

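```bash
cat > h.py <<'E'
import numpy as np, cv2
from bench import *
from scipy.spatial.transform import Rotation as R
def KRt(name,c=None):
    c=c or camera_params(name); f=200/np.tan(np.radians(c["vfov"])/2)
    return np.array([[f,0,c["cx"]],[0,f,c["cy"]],[0,0,1]]),R.from_rotvec(c["rvec"]).as_matrix(),np.array(c["tvec"])
def onplane(uv,z,name="scene",c=None):
    K,M,t=KRt(name,c); o=-M.T@t; d=M.T@np.linalg.solve(K,[*uv,1.]); return o+d*(z-o[2])/d[2]
def proj(P,name="scene",c=None):
    K,M,t=KRt(name,c); p=(np.atleast_2d(P)@M.T+t)@K.T; return p[:,:2]/p[:,2:]
def down(yaw):  # tool z down, tool y (closing line) along world direction yaw
    y=np.array([np.cos(yaw),np.sin(yaw),0]); z=np.array([0,0,-1.]); x=np.cross(y,z)
    q=R.from_matrix(np.c_[x,y,z]).as_quat(); return np.r_[q[3],q[:3]]
E
python3 - <<'E'
from h import *
np.set_printoptions(precision=4,suppress=True)
a=lambda x,y:(325+x/4.4,205+y/4.4)
b=lambda x,y:(220+x/5,145+y/5)
for n,p,z in [("bar1",a(298,193),.16),("bar2",a(420,145),.16),("foot1",a(298,360),.005),("foot2",a(428,305),.005),("top",a(197,207),.319),("fL",a(78,467),.008),("fB",a(158,573),.008),("fR",a(265,498),.008),("tip",a(107,112),.32),("lampS1",a(590,160),.12),("lampS2",a(662,242),.12),
 ("h1",b(338,88),.205),("h2",b(412,180),.205),("front_near",b(527,265),.158),("back_near",b(220,400),.158),("back_far",b(45,155),.158),("front_far",b(325,48),.158)]:
    print(n,onplane(p,z))
E
```

```text
bar1 [0.5051 0.2716 0.16  ]
bar2 [0.4047 0.3098 0.16  ]
foot1 [0.5243 0.3107 0.005 ]
foot2 [0.4106 0.3548 0.005 ]
top [0.6734 0.2958 0.319 ]
fL [0.7127 0.2502 0.008 ]
fB [0.7349 0.3452 0.008 ]
fR [0.6372 0.3642 0.008 ]
tip [0.6544 0.2075 0.32  ]
lampS1 [0.2925 0.3991 0.12  ]
lampS2 [0.3261 0.4773 0.12  ]
h1 [ 0.4763 -0.2569  0.205 ]
h2 [ 0.5115 -0.1375  0.205 ]
front_near [ 0.4824 -0.0488  0.158 ]
back_near [ 0.7242 -0.107   0.158 ]
back_far [ 0.6535 -0.4058  0.158 ]
front_far [ 0.4097 -0.3515  0.158 ]
```

The bar measures 107 mm (104 expected), so the left lamp is the larger one. Its fins face +y and its x axis is at a yaw of about 69°. The post is at about (0.674,0.300) with its x axis at a yaw of about 78°, and hook reach and foot both agree with that. Next I go above the grasp and take one close look.

```bash
python3 - <<'E'
from h import *
y=np.radians(69)
g=np.array([.455,.291])+.035*np.array([np.cos(y+np.pi/2),np.sin(y+np.pi/2)])
q=down(y)
print(ik([*g,.29],q)); 
for w in ([.60,.15,.33],[.627,.248,.33]): print(ik(w,down(np.radians(78))))
move_to([*g,.29],q)
c=camera_params("wrist"); im=get_image("wrist"); cv2.imwrite("pics/w1.png",im)
import pickle; pickle.dump(c,open("w1.pkl","wb")); print(get_state()["clock"],get_state()["tool_pos"])
print(proj([[.5051,.2716,.16],[.4047,.3098,.16]],c=c))
E
```

```text
[-0.79019054  0.2939399   0.10353503  1.75254431 -0.03365935  1.09682417
  0.52857825]
[-0.46560559  0.43221173  0.23241865  1.44019599 -0.10085469  1.28085878
  1.13638401]
[-0.49698387  0.52013381  0.09154566  1.27585801 -0.04660641  1.34764319
  0.9541881 ]
1.5917 [0.42170286 0.30501397 0.28964818]
[[317.37894503 279.23629554]
 [317.02935233 168.174348  ]]
```

View pics/w1.png

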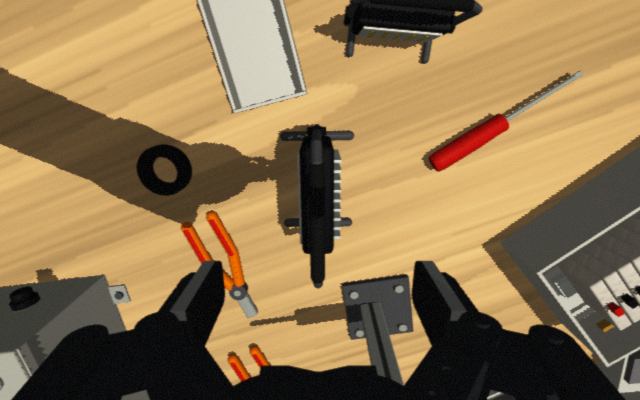

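The wrist picture shows the lamp bar vertical along u≈317 from v≈125 to 285, feet at v≈134 (u 282–354) and v≈222 (u 287–350), and the post foot corners at (342,286), (410,275), (412,330), (350,338). I compare these with the model.

```bash
python3 - <<'E'
from h import *
import pickle
np.set_printoptions(precision=4,suppress=True)
c=pickle.load(open("w1.pkl","rb"))
y=np.radians(69);X=np.array([np.cos(y),np.sin(y),0]);Y=np.array([-X[1],X[0],0]);o=np.array([.455,.291,0])
P=lambda x,yy,z:o+x*X+yy*Y+[0,0,z]
print("feet,bar model px",proj([P(.048,.065,.005),P(-.048,.065,.005),P(.048,-.065,.005),P(-.048,-.065,.005),P(0,.06,.16),P(0,-.06,.16)],c=c))
F=[onplane(p,.005,c=c) for p in [(354,134),(282,134),(350,222),(287,222)]]
print(F,np.mean(F,0))
G=[onplane(p,.008,c=c) for p in [(342,286),(410,275),(412,330),(350,338)]]
print(G,np.mean(G,0))
E
```

```text
feet,bar model px [[355.1046 132.5035]
 [280.2727 132.4516]
 [351.7685 226.1177]
 [283.5166 226.0762]
 [317.5943 160.8167]
 [317.5426 284.9878]]
[array([0.4128, 0.3572, 0.005 ]), array([0.3797, 0.2708, 0.005 ]), array([0.5261, 0.3123, 0.005 ]), array([0.4945, 0.2298, 0.005 ])] [0.4533 0.2925 0.005 ]
[array([0.6176, 0.2675, 0.008 ]), array([0.6358, 0.3671, 0.008 ]), array([0.7315, 0.343 , 0.008 ]), array([0.7113, 0.2474, 0.008 ])] [0.6741 0.3063 0.008 ]
```

```bash
python3 - <<'E'
from h import *
y=np.radians(69);q=down(y);q2=down(np.radians(78))
g=np.array([.454,.292])+.035*np.array([-np.sin(y),np.cos(y)])
d=grip_depth
move_straight([*g,.20],q,speed=.2)
print(move_straight([*g,.160-d-.003],speed=.12,guard=15))
command_gripper(0.0); s=get_state(); print(s["opening"],s["gripper_force"],s["tool_pos"],s["clock"])
move_straight([*g,.36-d],speed=.15)
move_straight([.44,.15,.36-d],q2,speed=.15)
move_straight([.608,.162,.345-d-.003],speed=.15); dwell(.5)
s=get_state(); print(s["opening"],s["wrist_force"],s["torque"],s["tool_pos"],s["clock"])
a=get_image("scene")[130:290,250:470]; b=get_image("wrist")
cv2.imwrite("pics/carry.png",np.vstack([cv2.resize(a,None,fx=1.7,fy=1.7,interpolation=cv2.INTER_CUBIC),cv2.resize(b,(374,234))]))
E
```

```text
False
0.1443351367593187 58.36766839027405 [0.42135133 0.30447281 0.13848871] 3.525
0.14025619167891235 [-0.62550543  0.48360162 -5.30191033] [ 0.00073056  0.17504484 -0.00638268] [0.60794843 0.16203939 0.32342656] 8.0
```

View pics/carry.png

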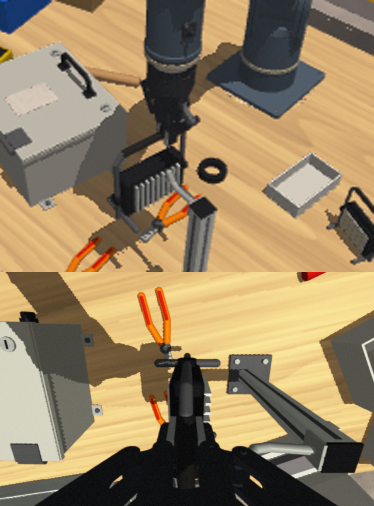

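The lamp hangs in the gripper next to the hook, with its fins facing the post. Far bar corner at scene pixel of about (319,221). I check for tilt, then hang it under guard.

```bash
python3 - <<'E'
from h import *
Y=np.array([-.978,.208,0]);o=np.array([.642,.155,.345])
print(proj([o-.06*Y,o-.06*Y-[0,0,.02],o-.06*Y-[0,0,.01],o-[0,0,.015]-.065*Y]))
a=get_image("scene"); cv2.imwrite("pics/z.png",cv2.resize(a[190:270,300:400],None,fx=6,fy=6,interpolation=cv2.INTER_CUBIC))
E
```

```text
[[320.91010034 221.22104127]
 [320.94971155 226.1018749 ]
 [320.93004143 223.67815261]
 [319.44273375 225.63946574]]
```

View pics/z.png

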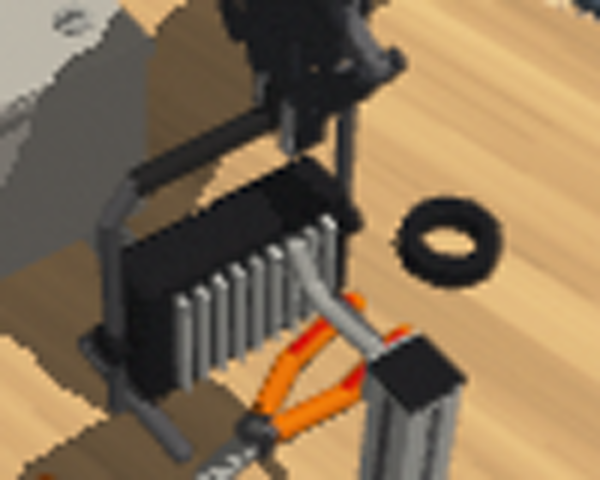

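The bar is level, with its end at (322,220) as expected. I hang it now.

```bash
python3 - <<'E'
from h import *
X=np.array([.208,.978]);Y=np.array([-.978,.208]);p=np.array([.674,.304]);d=grip_depth+.003
g=p-.062*X+.035*Y
print("in",move_straight([*g,.343-d],speed=.08,guard=8))
w0=get_state()["wrist_force"]
print("down",move_straight([*g,.304-d],speed=.04,guard=5))
s=get_state();print(s["tool_pos"],s["tool_pos"][2]+d,s["wrist_force"]-w0,s["clock"])
cv2.imwrite("pics/hang.png",np.vstack([cv2.resize(get_image("scene")[190:310,280:460],None,fx=3,fy=3,interpolation=cv2.INTER_CUBIC),cv2.resize(get_image("wrist"),(540,240))]))
E
```

```text
in False
down True
[0.62641291 0.25075095 0.29060387] 0.3123038724578128 [1.48708361 2.59405678 7.178934  ] 10.15
```

View pics/hang.png

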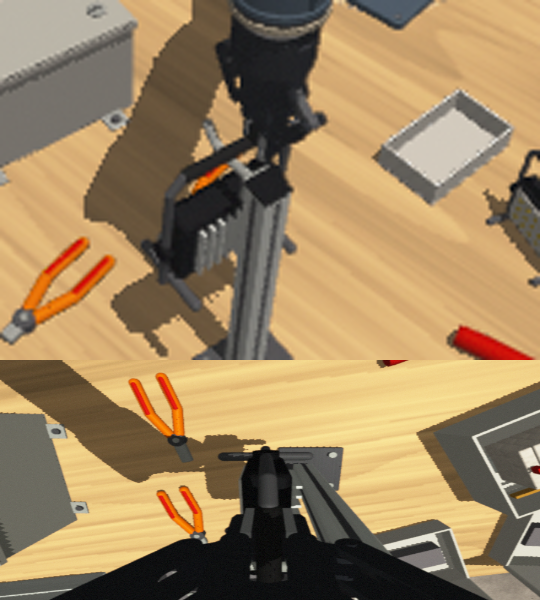

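Bar seated at z≈0.312 with the hook taking the load, and the picture shows it lying across the hook. I release, rise, and go and look at the lid handle.

```bash
python3 - <<'E'
from h import *
import pickle
np.set_printoptions(precision=4,suppress=True)
command_gripper(0.5); dwell(.2)
p=np.array(get_state()["tool_pos"]); move_straight(p+[0,0,.14],speed=.12)
command_gripper(1.0); a1=get_image("scene")
q0=np.array(get_state()["q"])
best=min((y for y in (-13.5,166.5) if ik([.486,-.20,.33],down(np.radians(y))) is not None),key=lambda y:np.abs(ik([.486,-.20,.33],down(np.radians(y)))-q0).max())
q=down(np.radians(best)); print(best,ik([.486,-.20,.33],q))
move_to([.486,-.20,.33],q)
c=camera_params("wrist"); im=get_image("wrist"); pickle.dump(c,open("w2.pkl","wb"))
print(get_state()["tool_pos"],get_state()["wrist_force"],get_state()["clock"])
a2=get_image("scene")
cv2.imwrite("pics/w2.png",np.vstack([im,np.hstack([cv2.resize(a2[200:300,300:460],(320,200)),cv2.resize(a1[200:300,300:460],(320,200))])]))
E
```

```text
-13.5 [-0.1588  0.3208  0.6453  1.6811 -0.2043  1.2081  0.2993]
[ 0.487  -0.1989  0.33  ] [ 0.1467 -0.5131  0.6777] 14.525
```

View pics/w2.png

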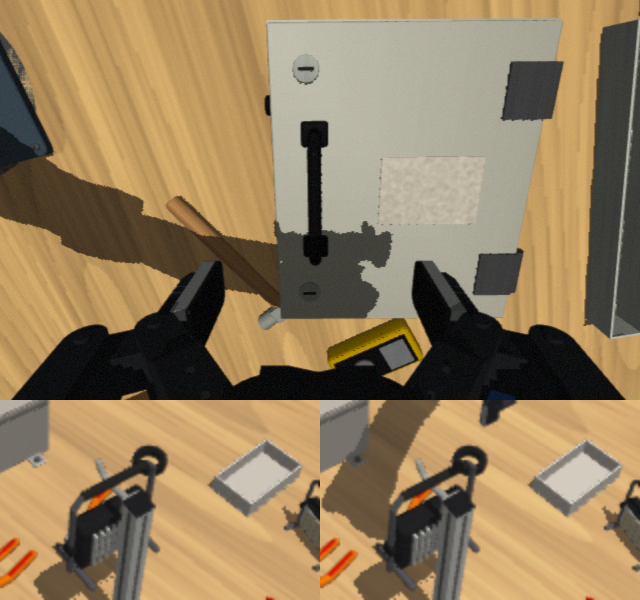

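The lamp hangs by itself with its fins toward the post. The handle bar runs from about (315,140) to (315,258) in the wrist picture; the lid's front edge is at u≈272.

```bash
python3 - <<'E'
from h import *
import pickle
np.set_printoptions(precision=4,suppress=True)
c=pickle.load(open("w2.pkl","rb"))
for p,z in [((315,138),.202),((315,260),.202),((314,198),.202),((267,21),.158),((561,19),.158),((281,318),.158),((503,317),.158)]: print(p,onplane(p,z,c=c))
E
```

```text
(315, 138) [ 0.4949 -0.1568  0.202 ]
(315, 260) [ 0.4687 -0.2653  0.202 ]
(314, 198) [ 0.482  -0.2066  0.202 ]
(267, 21) [ 0.4765 -0.0566  0.158 ]
(561, 19) [ 0.7207 -0.1132  0.158 ]
(281, 318) [ 0.4074 -0.3521  0.158 ]
(503, 317) [ 0.6544 -0.4094  0.158 ]
```

Handle centre is (0.482,-0.208) and the enclosure yaw is -13.2°, matching the geometry from the corners. I grasp it and pull along the hinge arc.

```bash
python3 - <<'E'
from h import *
np.set_printoptions(precision=4,suppress=True)
yw=np.radians(-13.2);X=np.array([np.cos(yw),np.sin(yw),0]);Y=np.array([-X[1],X[0],0]);q0=down(yw)
R0=R.from_quat(np.r_[q0[1:],q0[0]]); h=np.array([.482,-.208,.202]); d=grip_depth+.002
move_straight([h[0],h[1],.26],q0,speed=.15)
print("touch",move_straight([h[0],h[1],h[2]-d],speed=.08,guard=12))
command_gripper(0.0); dwell(.2); s=get_state(); print(s["opening"],s["gripper_force"],s["tool_pos"],s["wrist_force"],s["clock"])
hg=h+.215*X-[0,0,.051]
for th in (.01,.025,.05,.08,.12,.157):
    c,sn=np.cos(th),np.sin(th)
    b=hg+(-.215*c+.051*sn)*X+np.array([0,0,.215*sn+.051*c])
    Rt=R.from_rotvec(th*Y)*R0; qq=Rt.as_quat()
    move_straight(b+d*Rt.as_matrix()[:,2],np.r_[qq[3],qq[:3]],speed=.02)
    s=get_state(); print(th,s["tool_pos"],s["wrist_force"],s["opening"],s["gripper_force"],s["clock"])
dwell(.3); s=get_state(); print(s["wrist_force"],s["clock"])
cv2.imwrite("pics/end.png",np.vstack([cv2.resize(get_image("scene")[135:295,210:450],None,fx=2.5,fy=2.5,interpolation=cv2.INTER_CUBIC),np.hstack([cv2.resize(get_image("side"),(300,190)),cv2.resize(get_image("wrist"),(300,190))])]))
E
```

```text
touch False
0.11709136411282475 58.43741476535797 [ 0.4817 -0.2079  0.1814] [-2.9034  1.3667  6.0274] 17.2083
0.01 [ 0.4817 -0.2079  0.1829] [-1.8747 -0.4178 -5.3891] 0.11903691013576125 59.58594560623169 17.4667
0.025 [ 0.4824 -0.2081  0.1866] [-4.4473 -0.1078 -4.1401] 0.11417427947636605 59.73604202270508 17.7833
0.05 [ 0.4834 -0.2083  0.1922] [-6.0993  0.8164 -2.2664] 0.11155963880100153 59.98612582683563 18.2083
0.08 [ 0.4847 -0.2086  0.1987] [-6.2389  1.4056 -0.683 ] 0.11869004063156441 60.0083327293396 18.6833
0.12 [ 0.4868 -0.2091  0.2072] [-5.9714  0.4808 -1.1803] 0.110665411512186 60.01982867717743 19.2667
0.157 [ 0.4889 -0.2096  0.2149] [-5.0764  1.8787 -0.1527] 0.11923758010195777 60.025121569633484 19.8167
[-5.7448  1.418  -1.6402] 20.1167
```

View pics/end.png

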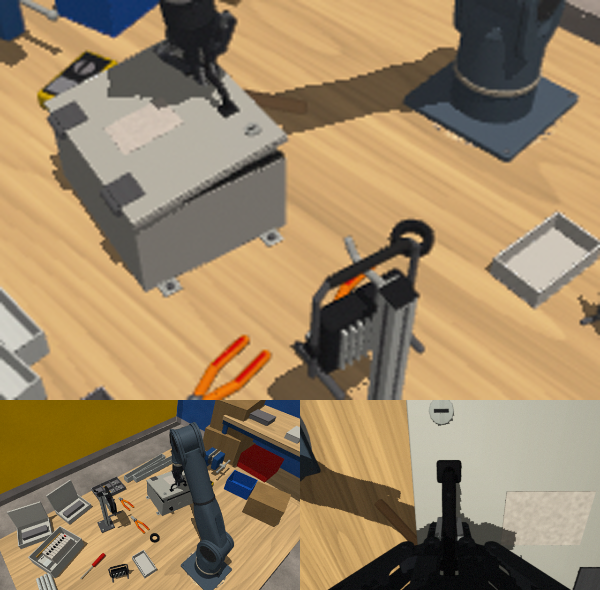

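The lid stands ajar in the gripper with its corner at about (323,194), and the lamp still hangs. I check the angle by projection.

```bash
python3 - <<'E'
from h import *
yw=np.radians(-13.2);X=np.array([np.cos(yw),np.sin(yw),0]);Y=np.array([-X[1],X[0],0])
h=np.array([.482,-.208,.202]);hg=h+.215*X-[0,0,.051]
for th in (0,.08,.12,.157,.2):
    r=R.from_rotvec(th*Y)
    print(th,proj([hg+r.apply(-.256*X+.15*Y+[0,0,z]) for z in (.007,-.005)]).round(1).tolist())
s=get_state();print(s["clock"],s["gripper_force"],s["dq"])
im=get_image("scene")[185:215,308:338]; g=cv2.cvtColor(im,cv2.COLOR_BGR2GRAY)
print(g[:,8:24])
E
```

```text
0 [[325.8, 196.7], [325.8, 199.0]]
0.08 [[325.5, 192.7], [325.7, 195.0]]
0.12 [[325.2, 190.8], [325.5, 193.1]]
0.157 [[324.8, 189.0], [325.3, 191.3]]
0.2 [[324.3, 187.0], [324.9, 189.2]]
20.2667 59.96396005153656 [ 2.49309815e-05 -1.89705365e-03 -2.82686377e-06 -1.46097148e-05
 -6.14896611e-04  2.47267558e-04  1.42569731e-03]
[[178 178 178 177 177 174 175  90  90  89  89  87  87  85  83  85]
 [177 178 178 177 177 176 166  89  89  91  90  90  89  87  86  86]
 [177 178 177 178 177 177 172 124  87  87  91  98  98  97  95 111]
 [177 177 177 177 177 177 178 171 117  92 112 187 190 189 188 187]
 [177 177 177 177 178 178 170 128 160 179 179 180 184 189 190 189]
 [178 177 176 178 182 146 135 140 120 163 178 179 179 181 187 191]
 [178 176 175 154 137 139 112 114 124 164 176 177 180 180 180 184]
 [177 166 140  95  89 114 121 151 180 182 179 175 175 178 179 179]
 [110 132 139 111 117 149 173 174 176 178 181 181 178 176 178 179]
 [136  88 110  95 111 171 171 173 173 173 175 179 181 179 177 176]
 [111 108  93  77  56  78 111 172 173 173 174 174 177 179 181 178]
 [ 93  76  51  49  22  24  45 112 1
[... 538 characters left out ...]
 170 172 175 175 175 177 176]
 [113 112 111 113 112 111 112 117 143 168 169 172 174 176 175 175]
 [112 112 112 113 113 112 111 116 145 167 167 167 170 174 175 177]
 [112 113 112 113 112 112 112 118 146 170 169 166 168 170 172 175]
 [113 112 112 112 113 113 113 116 141 166 170 169 168 168 168 170]
 [112 113 112 112 113 112 112 116 142 161 164 168 170 170 167 168]
 [112 112 112 112 112 112 113 116 144 166 161 162 166 170 170 166]
 [112 113 113 112 112 112 112 115 141 165 167 163 161 163 170 170]
 [113 112 113 112 113 112 112 114 137 159 162 167 166 162 161 166]
 [113 112 112 112 112 112 112 115 137 155 157 161 165 166 163 160]
 [112 112 113 113 112 112 113 116 139 154 155 156 159 161 167 166]]
```

The lid corner is at (324,189), which matches 0.157 rad. I hand the job in.

```bash
python3 -c "
from bench import *
print(job_done())"
```

```text
the job is handed in; nothing more can be done
None
```

The larger lamp hangs by its bar on the hook with its lens away from the post and has been let go; the lid is free of its gasket and held by its handle with the front edge about 4 cm up (0.157 rad, checked in the camera image). I handed the job in at about 20 s; it returned no verdict.

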